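Lay the tall measuring cylinder down in its drain rest

ROBOT

A 6-joint arm with a two-finger parallel gripper is mounted at the origin on the work surface. World frame = base frame: x ahead of the robot, y to its left, z up, the work surface at z = 0. Lengths are in m, angles in rad, forces in N, time in s.
With the tool pointing down it reaches from about 0.375 to 0.75 m from the base axis. Payload 9 kg.
Tool frame: the origin (TCP) lies on the mounting face of the last link; the fingertips stand 173 mm ahead of it and the grasp point (between the pads) lies 155 mm ahead of it; z points along the fingers, y is the line along which they close (so a half turn about z gives the same grasp; the last joint's range is limited). The gripper opens to 85 mm and grips with 20 to 120 N. Pads are 22 mm wide; open, the fingers measure 114 mm over their backs; the gripper's body (76 mm by 85 mm) begins 54 mm behind the grasp point. The pads swing forward as they close: fully open they stand 13 mm farther back than shut.
Start: joints at [1.034, 0.104, 0.097, 1.564, 0, 1.353], TCP at [0.188, 0.57, 0.405] pointing down, gripper open.
Joint ranges: [-2.99, 2.99], [-0.84, 1.86], [-1.1, 1.16], [-1.84, 2.11], [-1.51, 1.56], [-3.14, 3.14]. Speed limits (rad/s): [2.22, 2.22, 2.57, 3.14, 3.14, 3.14].

INTERFACE

Orientations are given as a unit quaternion [x, y, z, w].
In Python, from plant import bot gives the robot as it stands. The module is installed in compiled form; this text tells all that it offers.
- The arm moves only by the tool apply_moves, never from a script. Its argument "targets" is a list of rows, each an object with "delta_pos": the shift along the tool's x, y, z normalised to -1 to 1, where 1 is 0.1 m, a list of three; "rotation": the turn, a rotation vector about the tool's x, y, z normalised to -1 to 1, where 1 is 180 degrees, a list of three; "claw": the finger opening in mm, from 0 to 85.4. A call has 1 to 8 rows; each row is the pose to reach, as a shift and turn from the pose commanded when the call began, along the tool's axes at that moment, turning the shorter way round; what a row does not reach only later rows make up. A row lasts 1/12 s, in which the tool goes at most 41.7 mm and 7.16 degrees, less where a joint would pass 70% of its speed; a pose out of reach is approached as far as the arm can. A call with a number of a shift or a turn outside -1 to 1 is refused whole. A call with a gripper value outside its range is refused whole. The fingers move at their own pace and stop on an object; "squeeze" is the grip in N (left out, the last holds). Time passes only in rows, so rows that repeat a pose let the fingers close. It gives the time, the measured TCP pose, the force, the opening and the grip force at its end, in the units of the state.
- bot.read_state(): the state, without advancing time (a new reading comes with each control period).
- bot.get_image(name): name is "side" or "top"; returns a dict with "img" (420x560x3 uint8, red, green, blue), "z_map" (420x560 float32, m along the optical axis (not along the pixel's ray), 0 where there is no reading), "vertical_fov" (degrees; the focal length in pixels is half the picture's height over the tangent of half this angle, whatever the lens; pixels are square), "cx", "cy" (the principal point, pixels), "xyz" and "orientation" of the camera in the world. Camera axes: x right, y down, z forward; pixel columns grow to the right and rows downward; lengths in m; the calibration is good to about 2 mm. A picture is of the moment at which its call begins.
- bot.hand_in(): hands the job in; it is judged then, once.
The state is a dict: "clock": time; "qpos": joint angles; "qvel": joint speeds; "joint_efforts": joint torques, N m; "tool_pos": TCP position; "orientation": TCP orientation; "wrist_force": force on the tool from outside, world axes, zero at the start; "torque": the same for the moment, N m; "opening": opening from 0.0 (shut) to 1.0 (fully open); "finger_force": force on a finger pad.
Only numpy, scipy, OpenCV 4.12 (cv2) and the standard library are available. Lean on these libraries where they do the work, as an engineer would, in place of code of your own. Each camera call takes 0.05 s, during which the arm holds its last target. There are 200 camera calls.

TASK

The tall measuring cylinder stands with its foot against the stop strip of the drain rest: without gripping or lifting it, push it with the fingers so that it tips over the stop onto its side and comes to lie in the V-notch of the rest, its foot still at the stop. Lower it gently: once it overbalances keep a finger in front of it and ease it down, do not let it fall. Disturb nothing else on the bench, and leave the cylinder lying there with the hand clear.

Things in the scene. Friction and masses are not known exactly. Their poses are not given: they have to be found in the camera images.
- drain_rest: white drain rest, fixed. Origin on the bench top (z = 0); x level, the way the cylinder is to be tipped; y level across it; z up. Base plate 6 mm thick, x -168 to 58, y -45 to 45 mm. Steel stop strip across it, 5 mm high above the plate, x -90 to -78 mm. Grey rest post with an open 90 degree V-notch at x 16 to 34 mm; horns of the V reach z 73, y +-36 mm
- stop (a point): middle of the face of the stop strip that the foot stands against, at the top of the base plate (rest frame x = -90, y = 0, z = 6 mm)
- notch (a point): where the axis of the cylinder's tube lies when it rests in the V-notch (rest frame x = +25, y = 0, z = 64 mm); 115 mm ahead of the stop
- tall_cylinder: the tall white measuring cylinder with grey stopper, 230 mm tall, 180-340 g. Origin: centre of the foot's underside; z up the tube. Six-sided foot 70 mm across flats, 14 high; tube 34 mm across; rim 40 mm across, 210 to 215 mm up; stopper 26 mm across above it. The foot's +x flat stands 1 to 3 mm from the stop strip. Centre of mass on the axis, about 61 mm up
- foot_front (a point): middle of the front lower edge of the tall cylinder's foot (body frame x = 35 mm, y = 0, z = 0): pushed near the top, the cylinder tips about this edge, overbalances at about 30 degrees of lean and would then fall by itself; it lies in the notch at about 80 degrees of lean
- tube_mid (a point): point on the axis of the tall cylinder's tube, 124 mm above the underside of its foot; it comes down to the notch
- tall_top (a point): centre of the top of the tall cylinder's stopper, 230 mm above the underside of its foot
- short_cylinder: bystander: look-alike white measuring cylinder, only 125 mm tall (six-sided foot 56 mm across flats, tube 28 mm across). Origin: centre of the underside
- beaker: bystander: clear glass beaker, 66 mm across, 85 mm tall. Origin: centre of the underside
- jar: bystander: white jar with black lid, 54 mm across, 60 mm tall. Origin: centre of the underside
- amber_bottle: bystander: amber glass bottle, 72 mm across, 150 mm tall. Origin: centre of the underside
- wash_bottle: bystander: white plastic bottle with grey cap, 64 mm across, 170 mm tall. Origin: centre of the underside
- bosshead: bystander: small steel clamp block lying on the bench, 45 x 30 x 30 mm with a thumb screw. Origin: centre of the block's underside
- spatula: bystander: flat spatula lying on the bench, 160 mm long
Things that resemble listed ones, but are neither listed nor needed, are in the scene too. What is shaped like the tall_cylinder but blue is not meant.

How it is judged:
On the way:
1. the cylinder leans more than half over with the front edge of its foot at the stop (angle between tall_cylinder's own z axis and vertical above 0.8 rad and distance between foot_front and stop below 0.025 m), for 0.02 s.
At the end, for the whole second after the job is handed in: The tall cylinder lies at rest in the V-notch, leaning 69 to 86 degrees from upright, its tube within 12 mm of the notch's middle (sideways) and its marked tube point within 30 mm of the notch point, the front edge of its foot within 30 mm of the stop, carried by the rest (angle between tall_cylinder's own z axis and vertical between 1.2 and 1.5 rad and y of tube_mid in the frame of drain_rest between -0.012 and 0.012 m and distance between tube_mid and notch below 0.03 m and distance between foot_front and stop below 0.03 m and contact force between tall_cylinder and drain_rest above 0.3 N and linear speed of tall_cylinder below 0.02 m/s and angular speed of tall_cylinder below 0.1 rad/s); the robot touches nothing.
It fails at once if the tall cylinder is lifted or carried: the front edge of its foot rises more than 35 mm above the bench or goes more than 45 mm from the stop (height (world z) of foot_front above 0.035 m or distance between foot_front and stop above 0.045 m).
It fails at once if the tall cylinder falls instead of being eased down: it turns faster than 3 rad/s (angular speed of tall_cylinder above 3 rad/s).
It fails at once if the tall cylinder is squeezed or shoved with more than 15 N (contact force between the fingers and tall_cylinder above 15 N).
It fails at once if another thing on the bench is moved by more than 30 mm (distance of any of short_cylinder, beaker, jar, amber_bottle, wash_bottle, bosshead, spatula from where it was at the start of the episode above 0.03 m).
It also fails if it takes over 53 s, if anything falls off the work surface, if the arm or the gripper's body presses on something with over 40 N, if the wrist force passes 120 N, or if a joint passes its speed limit or range.

## Working session

There is one attempt and no reset: what is moved stays moved. The work goes in short steps, Python scripts to look and compute and a tool call to move; the robot and the scene stay as the last step left them, time stands still between calls to the robot, and variables do not carry over. Pictures are saved under pics/ and viewed, at most 13 in all, crops included, and the job is handed in when it is done.

Besides the shell and the picture viewer there is one more tool, called after "Emit:" as name(argument=value, ...) on one line, values as JSON. apply_moves: Moves the arm, as the interface text tells. Its arguments: {"type":"object","properties":{"targets":{"type":"array"},"squeeze":{"type":"number"}},"required":["targets"]}

```bash
mkdir -p pics
cat > h.py <<'E'
import numpy as np, cv2
from scipy.spatial.transform import Rotation as R
from plant import bot
def shot(n):
    d=bot.get_image(n); cv2.imwrite  # noqa
    return d
def cloud(d):
    h,w=d["z_map"].shape; f=h/2/np.tan(np.radians(d["vertical_fov"])/2)
    u,v=np.meshgrid(np.arange(w),np.arange(h)); z=d["z_map"]
    p=np.stack([(u-d["cx"])/f*z,(v-d["cy"])/f*z,z],-1)
    P=p@R.from_quat(d["orientation"]).as_matrix().T+np.array(d["xyz"])
    P[z<=0]=np.nan
    return P
def save(d,name,crop=None,s=1):
    im=d["img"][...,::-1]
    if crop: a,b,c,e=crop; im=im[b:e,a:c]
    cv2.imwrite("pics/"+name,cv2.resize(im,None,fx=s,fy=s,interpolation=cv2.INTER_CUBIC))
E
python3 - <<'E'
from h import *
import pickle
for n in("side","top"):
    d=bot.get_image(n); save(d,n+"0.png"); pickle.dump(d,open(n+"0.pkl","wb"))
    print(n,d["xyz"],d["orientation"],d["vertical_fov"],d["cx"],d["cy"],(d["z_map"]>0).mean())
s=bot.read_state(); print(s)
E
```

```text
side [ 0.27522411 -0.80158517  1.05083064] [ 0.91712187 -0.14558474  0.05581683 -0.36684743] 42.67455855099306 280.47702462389555 206.83099700214956 0.9957950680272109
top [0.49683368 0.0431527  1.17264271] [ 0.71064099 -0.70316301  0.02222388 -0.00756739] 53.571420985052676 266.66754314964203 205.68488555364706 0.9962457482993198
{'clock': 0.1, 'qpos': array([ 1.03429816e+00,  1.04638066e-01,  9.65293435e-02,  1.56388448e+00,
       -2.45532377e-05,  1.35309747e+00]), 'qvel': array([-0.00123591, -0.00137709,  0.0015776 , -0.00094757,  0.00075534,
        0.00016039]), 'joint_efforts': array([ 6.63261308e-03, -5.58202422e+01,  5.04723179e+01,  1.28580281e-02,
       -2.19522399e-04, -9.77849481e-06]), 'tool_pos': array([0.18799881, 0.56968464, 0.40399111]), 'orientation': array([ 1.58725462e-01,  9.87322576e-01, -5.60911136e-04, -2.08945715e-04]), 'wrist_force': array([0.26267238, 1.16993936, 0.09663224]), 'torque': array([ 0.01264077, -0.00243247, -0.04528734]), 'finger_force': 0.0, 'opening': 0.9975394102801339}
```

View pics/side0.png

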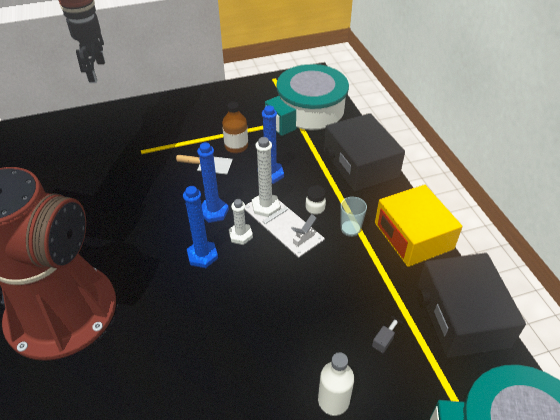

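View pics/top0.png

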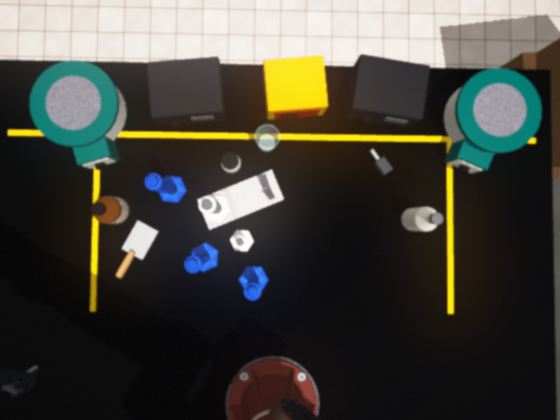

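The target is the tall white cylinder at side (264,180) / top (210,205), standing on the white rest. It could be confused with:
- the short white cylinder at side (240,222) / top (241,240)
- the blue ones at side (208,185), (200,230) and (270,145)
- the wash bottle at side (336,385)

Run:
```python
from h import *
import pickle
D={n:pickle.load(open(n+"0.pkl","rb")) for n in("side","top")}
save(D["side"],"crop1.png",(190,90,390,260),4); 
for n,box in(("top",(190,160,295,235)),("side",(240,130,330,260))):
    d=D[n];P=cloud(d);m=np.zeros(P.shape[:2],bool);m[box[1]:box[3],box[0]:box[2]]=1
    hsv=cv2.cvtColor(d["img"],cv2.COLOR_RGB2HSV)
    w=m&(hsv[...,1]<70)&(hsv[...,2]>90)
    z=P[...,2]
    pl=w&(z>0)&(z<0.016)
    c=cv2.minAreaRect((P[pl][:,:2]*1000).astype(np.float32)); print(n,"plate",c,pl.sum(),np.median(z[pl]))
    lo=np.median(z[m&(hsv[...,2]<40)]);print("bench z",lo)
    for a,b in((.02,.05),(.05,.08),(.08,.12),(.12,.16),(.16,.2),(.2,.213),(.213,.222),(.222,.26)):
        k=m&(z>a)&(z<b); q=P[k]
        if len(q):print(a,b,len(q),q.mean(0).round(4),q.min(0).round(4),q.max(0).round(4))
# all objects near: heights
P=cloud(D["top"]);k=(P[...,2]>.015)&(P[...,2]<.3)
n,l,s,c=cv2.connectedComponentsWithStats(k.astype(np.uint8))
for i in range(1,n):
    if s[i,4]>60:
        q=P[l==i];print(c[i].round(),s[i,4],np.nanmin(q,0).round(3),np.nanmax(q,0).round(3))
```

```text
top plate ((568.57958984375, 98.1805648803711), (183.58871459960938, 242.39390563964844), 47.26641082763672) 1963 0.005905498896789485
bench z 0.00022623137591271103
0.02 0.05 276 [0.5716 0.1158 0.0289] [0.5044 0.0114 0.02  ] [0.6697 0.1893 0.0499]
0.05 0.08 279 [0.6217 0.0764 0.0611] [0.5224 0.0013 0.05  ] [0.6663 0.1563 0.0764]
0.08 0.12 19 [0.5325 0.1487 0.0996] [0.5218 0.1439 0.0801] [0.5478 0.1617 0.1159]
0.12 0.16 20 [0.5358 0.147  0.1373] [0.5232 0.1441 0.1202] [0.5518 0.1543 0.1559]
0.16 0.2 15 [0.533  0.1475 0.1716] [0.5225 0.144  0.1603] [0.5492 0.156  0.1902]
0.213 0.222 105 [0.5392 0.159  0.22  ] [0.5189 0.1417 0.2162] [0.5577 0.1787 0.222 ]
0.222 0.26 131 [0.5382 0.1602 0.2325] [0.5212 0.1416 0.222 ] [0.5575 0.1801 0.2396]
side plate ((604.0540771484375, 220.98072814941406), (497.39813232421875, 226.61691284179688), 74.44007873535156) 1821 0.006414458339147222
bench z nan
0.02 0.05 815 [0.5899 0.1446 0.0328] [ 0.4465 -0.      0.02  ] [0.7716 0.4401 0.0499]
0.05 0.08 680 [0.6167 0.1537 0.0622] [ 0.4489 -0.0036  0.0501] [0.7715 0.4241 0.0798]
0.08 0.12 299 [0.5515 0.172  0
[... 870 characters left out ...]
719 -0.259  0.035]
[230. 161.] 316 [0.639 0.097 0.016] [0.691 0.147 0.066]
[161. 184.] 480 [0.559 0.267 0.015] [0.62  0.31  0.235]
[266. 186.] 191 [0.561 0.001 0.017] [0.63  0.042 0.074]
[214. 207.] 622 [0.504 0.124 0.015] [0.574 0.19  0.24 ]
[109. 209.] 850 [0.493 0.4   0.015] [0.565 0.466 0.154]
[421. 219.] 777 [ 0.482 -0.417  0.015] [ 0.545 -0.359  0.173]
[240. 240.] 189 [0.425 0.062 0.015] [0.478 0.112 0.128]
[124. 264.] 151 [0.345 0.383 0.015] [0.417 0.431 0.025]
[197. 261.] 385 [0.375 0.172 0.015] [0.423 0.218 0.234]
[252. 286.] 390 [0.321 0.027 0.015] [0.376 0.082 0.233]
[ 30. 374.] 176 [0.154 0.494 0.245] [0.188 0.529 0.3  ]
[271. 397.] 2661 [-0.025 -0.121  0.015] [0.129 0.116 0.3  ]
```

View pics/crop1.png

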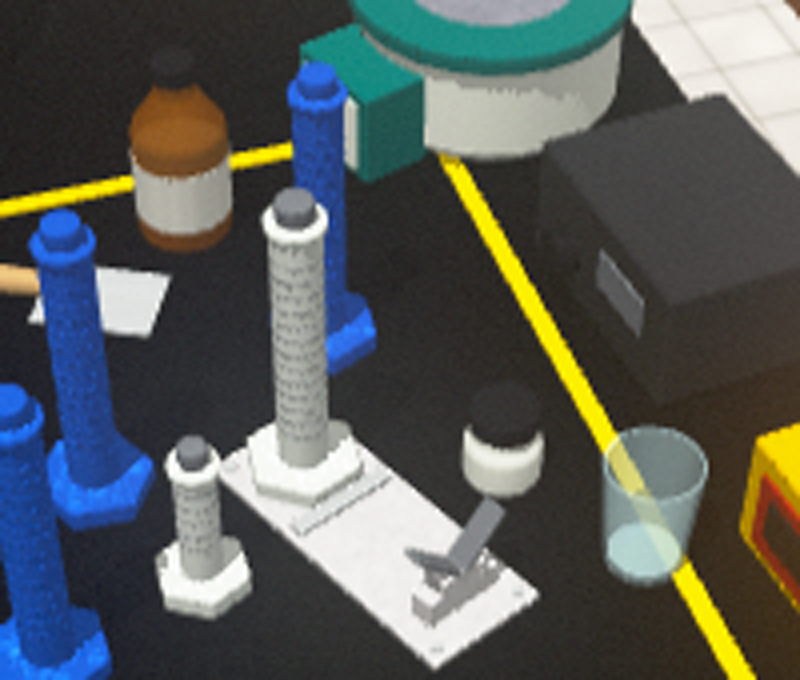

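Run:
```python
from h import *
import pickle
d=pickle.load(open("top0.pkl","rb"));P=cloud(d)
hsv=cv2.cvtColor(d["img"],cv2.COLOR_RGB2HSV)
w=((hsv[...,1]<70)&(hsv[...,2]>90)&(P[...,2]>.003)&(P[...,2]<.016)).astype(np.uint8)
n,l,s,c=cv2.connectedComponentsWithStats(w);i=[k for k in range(1,n) if s[k,4]>800]
for k in i:
    q=P[l==k][:,:2];print(s[k],cv2.minAreaRect((q*1000).astype(np.float32)))
z=P[...,2]
def circ(a,b,x0,y0,r=.06):
    m=(z>a)&(z<b)&(np.hypot(P[...,0]-x0,P[...,1]-y0)<r);q=P[m];print(a,b,len(q),cv2.minAreaRect((q[:,:2]*1000).astype(np.float32)),q.mean(0))
circ(.225,.245,.538,.16);circ(.212,.245,.538,.16);circ(.016,.024,.538,.16)
m=(z>.03)&(z<.085)&(np.hypot(P[...,0]-.597,P[...,1]-.021)<.05);q=P[m]
print("post",cv2.minAreaRect((q[:,:2]*1000).astype(np.float32)),q.mean(0))
for k in(0,1):
    m2=m&(z>.065);print(P[m2].mean(0))
```

```text
[ 201  169   82   60 1615] ((564.4132080078125, 93.24072265625), (96.06858825683594, 230.28759765625), 23.465421676635742)
0.225 0.245 102 ((538.7744140625, 160.6246795654297), (22.767257690429688, 22.697160720825195), 1.5324851274490356) [0.53867067 0.16018376 0.23518127]
0.212 0.245 236 ((538.9181518554688, 160.65585327148438), (38.8969612121582, 37.18972396850586), 45.86222457885742) [0.53863591 0.15964232 0.22691718]
0.016 0.024 294 ((537.5750122070312, 154.24307250976562), (61.65309143066406, 73.1807632446289), 74.87504577636719) [0.53555364 0.15120076 0.01996699]
post ((595.3447875976562, 20.729232788085938), (70.85086822509766, 17.7178897857666), 23.00734519958496) [0.59607199 0.02109714 0.05713062]
[0.59759639 0.02096697 0.06966566]
[0.59759639 0.02096697 0.06966566]
```

The crop shows the white cylinder with its foot behind the steel strip (crop about (345,500)) and the V-post ahead of it (crop (460,570)), so the choice is confirmed. The measured height is 0.236 above the bench, including the plate, and the axis is 127 mm behind the rest origin. Both match the description.

The plan is to straddle the top loosely with the open fingers, one behind and one in front, and turn the hand along with the cylinder. First I'll travel high.

Emit:
apply_moves(targets=[{"delta_pos": [-0.3, -0.2, -0.25], "rotation": [0, 0, 0], "claw": 85}, {"delta_pos": [-0.6, -0.37, -0.25], "rotation": [0, 0, 0], "claw": 85}, {"delta_pos": [-0.92, -0.56, -0.25], "rotation": [0, 0, 0], "claw": 85}])

```text
clock: 0.35
tool_pos: [0.2582, 0.4872, 0.4307]
orientation: [0.158, 0.987, 0.001, 0.0]
wrist_force: [1.4, -0.2, -0.2]
opening: 1.0
finger_force: 0.0
```

Emit:
apply_moves(targets=[{"delta_pos": [-0.3, -0.2, 0], "rotation": [0, 0, 0], "claw": 85}, {"delta_pos": [-0.6, -0.37, 0], "rotation": [0, 0, 0], "claw": 85}, {"delta_pos": [-0.92, -0.56, 0], "rotation": [0, 0, 0], "claw": 85}])

```text
clock: 0.6
tool_pos: [0.3282, 0.4045, 0.4295]
orientation: [0.158, 0.987, -0.0, -0.0]
wrist_force: [0.0, -0.1, -0.6]
opening: 0.997
finger_force: 0.0
```

Emit:
apply_moves(targets=[{"delta_pos": [-0.3, -0.2, 0], "rotation": [0, 0, 0], "claw": 85}, {"delta_pos": [-0.6, -0.37, 0], "rotation": [0, 0, 0], "claw": 85}, {"delta_pos": [-0.92, -0.56, 0], "rotation": [0, 0, 0], "claw": 85}])

```text
clock: 0.85
tool_pos: [0.3981, 0.3224, 0.4295]
orientation: [0.159, 0.987, 0.0, -0.0]
wrist_force: [1.1, 0.2, -0.0]
opening: 0.994
finger_force: 0.0
```

Emit:
apply_moves(targets=[{"delta_pos": [-0.3, -0.2, 0], "rotation": [0, 0, 0], "claw": 85}, {"delta_pos": [-0.6, -0.37, 0], "rotation": [0, 0, 0], "claw": 85}, {"delta_pos": [-0.92, -0.56, 0], "rotation": [0, 0, 0], "claw": 85}, {"delta_pos": [-0.92, -0.56, 0], "rotation": [0, 0, 0], "claw": 85}])

```text
clock: 1.18
tool_pos: [0.4705, 0.2376, 0.4287]
orientation: [0.161, 0.987, -0.001, 0.0]
wrist_force: [-0.1, -0.7, -0.2]
opening: 0.99
finger_force: 0.0
```

```bash
cat >> h.py <<'E'
O=np.array([.5862,.0427,0]); D=np.array([.397,-.918,0]);D/=np.linalg.norm(D); Y=np.array([-D[1],D[0],0])
W=np.stack([D,Y,[0,0,1]],1)   # rest frame axes in world
def pose(lean,x,z,y=0.):
    """tool orientation at hand lean (deg), TCP at rest (x,y,z)"""
    R0=np.stack([-Y,-D,[0,0,-1]],1)
    return O+W@np.array([x,y,z]), R.from_rotvec(Y*np.radians(lean))*R.from_matrix(R0)
def delta(p,r,p0=None,r0=None):
    s=bot.read_state()
    p0=s["tool_pos"] if p0 is None else p0; r0=R.from_quat(s["orientation"]) if r0 is None else r0
    return (r0.inv().apply(p-p0)/.1).round(3),((r0.inv()*r).as_rotvec()/np.pi).round(4)
def rest():
    s=bot.read_state();r=R.from_quat(s["orientation"]);z=W.T@r.as_matrix()
    print("t",round(s["clock"],2),"rest xyz",(W.T@(s["tool_pos"]-O)).round(4),"lean",round(np.degrees(np.arctan2(-z[0,2],-z[2,2])),2),"toolz",z[:,2].round(3),"tooly",z[:,1].round(3),"F",(W.T@s["wrist_force"]).round(2),"op",round(s["opening"],3),"ff",round(s["finger_force"],2),"q",s["qpos"].round(2))
E
python3 -c "
from h import *
rest(); print(delta(*pose(0,-.127,.43,.003)))"
```

```text
t 1.18 rest xyz [-0.2248 -0.0289  0.4287] lean -0.08 toolz [ 0.001 -0.001 -1.   ] tooly [-0.744  0.668 -0.001] F [ 0.62 -0.43 -0.15] op 0.99 ff 0.0 q [ 0.22 -0.11 -0.07  1.61 -0.    0.54]
(array([-0.891, -0.515, -0.011]), array([-0.0005,  0.    , -0.233 ]))
```

Emit:
apply_moves(targets=[{"delta_pos": [-0.3, -0.17, 0], "rotation": [0, 0, -0.04], "claw": 85}, {"delta_pos": [-0.6, -0.34, 0], "rotation": [0, 0, -0.08], "claw": 85}, {"delta_pos": [-0.89, -0.515, 0], "rotation": [0, 0, -0.12], "claw": 85}, {"delta_pos": [-0.89, -0.515, 0], "rotation": [0, 0, -0.155], "claw": 85}, {"delta_pos": [-0.89, -0.515, 0], "rotation": [0, 0, -0.195], "claw": 85}, {"delta_pos": [-0.89, -0.515, 0], "rotation": [0, 0, -0.233], "claw": 85}, {"delta_pos": [-0.89, -0.515, 0], "rotation": [0, 0, -0.233], "claw": 85}, {"delta_pos": [-0.89, -0.515, 0], "rotation": [0, 0, -0.233], "claw": 85}])

```text
clock: 1.85
tool_pos: [0.5356, 0.1651, 0.4294]
orientation: [-0.203, 0.979, 0.0, -0.0]
wrist_force: [0.2, 0.1, -0.0]
opening: 0.995
finger_force: 0.0
```

```bash
python3 -c "
from h import *
rest(); print(delta(*pose(0,-.127,.352,.003)))
d=bot.get_image('side');save(d,'s2.png',(200,40,340,240),3)"
```

```text
t 1.85 rest xyz [-0.1324  0.0021  0.4294] lean 0.02 toolz [-0. -0. -1.] tooly [-1.    -0.001  0.   ] F [-0.01  0.23 -0.04] op 0.995 ff 0.0 q [ 0.07 -0.01  0.03  1.61  0.   -0.34]
(array([-0.009, -0.054,  0.774]), array([ 0.0001, -0.0002,  0.0004]))
```

View pics/s2.png

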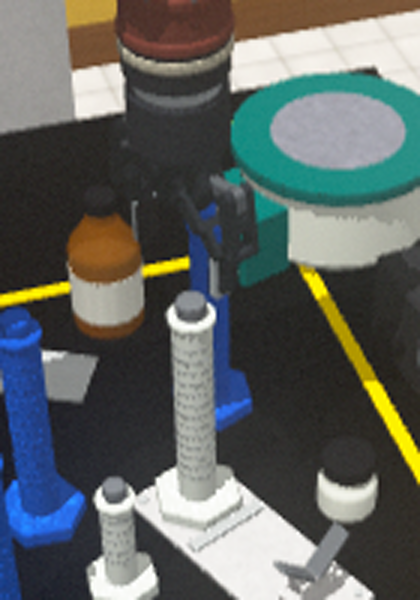

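The hand is centred above the cylinder, with the front finger at crop (225,255) and the stopper at (190,305). I'll lower it over the top.

Emit:
apply_moves(targets=[{"delta_pos": [0, -0.05, 0.25], "rotation": [0, 0, 0], "claw": 85}, {"delta_pos": [0, -0.05, 0.5], "rotation": [0, 0, 0], "claw": 85}, {"delta_pos": [0, -0.05, 0.77], "rotation": [0, 0, 0], "claw": 85}, {"delta_pos": [0, -0.05, 0.77], "rotation": [0, 0, 0], "claw": 85}])

```text
clock: 2.23
tool_pos: [0.5362, 0.1605, 0.3472]
orientation: [-0.204, 0.979, 0.001, -0.004]
wrist_force: [-0.9, 0.3, -0.4]
opening: 0.995
finger_force: 0.0
```

```bash
python3 -c "
from h import *
rest()
d=bot.get_image('side');save(d,'s3.png',(200,40,340,240),3)"
```

```text
t 2.23 rest xyz [-0.1279  0.0008  0.3472] lean 0.16 toolz [-0.003 -0.007 -1.   ] tooly [-1.    -0.002  0.003] F [-0.59 -0.71 -0.36] op 0.995 ff 0.0 q [ 0.06 -0.02 -0.13  1.46  0.   -0.35]
```

View pics/s3.png

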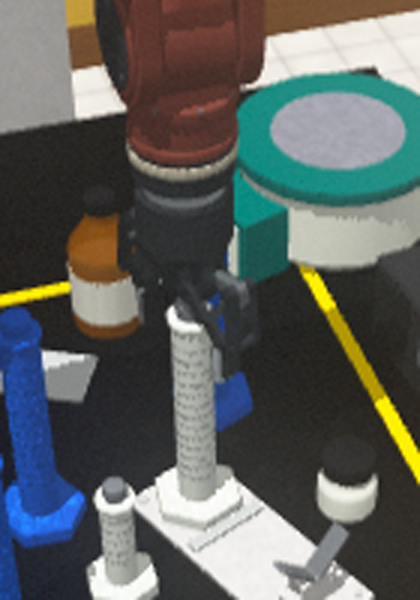

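The fingers straddle the rim (crop (190,320)) with no force. I'll narrow the gap to leave about 7 mm of play per side, then tip slowly about the stop edge.

Emit:
apply_moves(targets=[{"delta_pos": [0, 0, 0], "rotation": [0, 0, 0], "claw": 70}, {"delta_pos": [0, 0, 0], "rotation": [0, 0, 0], "claw": 54}, {"delta_pos": [0, 0, 0], "rotation": [0, 0, 0], "claw": 54}, {"delta_pos": [0, 0, 0], "rotation": [0, 0, 0], "claw": 54}, {"delta_pos": [0, 0, 0], "rotation": [0, 0, 0], "claw": 54}, {"delta_pos": [0, 0, 0], "rotation": [0, 0, 0], "claw": 54}], squeeze=20)

```text
clock: 2.78
tool_pos: [0.5378, 0.1604, 0.3533]
orientation: [-0.205, 0.979, -0.0, 0.0]
wrist_force: [0.7, -0.3, 0.2]
opening: 0.63
finger_force: 0.0
```

Emit:
apply_moves(targets=[{"delta_pos": [0, -0.076, -0.007], "rotation": [-0.0069, 0, 0], "claw": 54}, {"delta_pos": [0, -0.151, -0.012], "rotation": [-0.0139, 0, 0], "claw": 54}, {"delta_pos": [0, -0.227, -0.015], "rotation": [-0.0208, 0, 0], "claw": 54}, {"delta_pos": [0, -0.303, -0.017], "rotation": [-0.0278, 0, 0], "claw": 54}, {"delta_pos": [0, -0.379, -0.018], "rotation": [-0.0347, 0, 0], "claw": 54}, {"delta_pos": [0, -0.455, -0.016], "rotation": [-0.0417, 0, 0], "claw": 54}, {"delta_pos": [0, -0.53, -0.013], "rotation": [-0.0486, 0, 0], "claw": 54}, {"delta_pos": [0, -0.606, -0.008], "rotation": [-0.0556, 0, 0], "claw": 54}])

```text
clock: 3.45
tool_pos: [0.5624, 0.104, 0.3534]
orientation: [-0.204, 0.975, 0.087, -0.018]
wrist_force: [-0.5, 0.4, -0.5]
opening: 0.633
finger_force: 0.1
```

```bash
python3 -c "
from h import *
rest()
d=bot.get_image('side');save(d,'s4.png',(200,40,340,240),3)"
```

```text
t 3.45 rest xyz [-0.0657  0.0024  0.3534] lean 10.14 toolz [-0.176 -0.001 -0.984] tooly [-0.984 -0.005  0.176] F [-0.59 -0.24 -0.46] op 0.633 ff 0.09 q [-0.08  0.07 -0.04  1.55  0.16 -0.5 ]
```

View pics/s4.png

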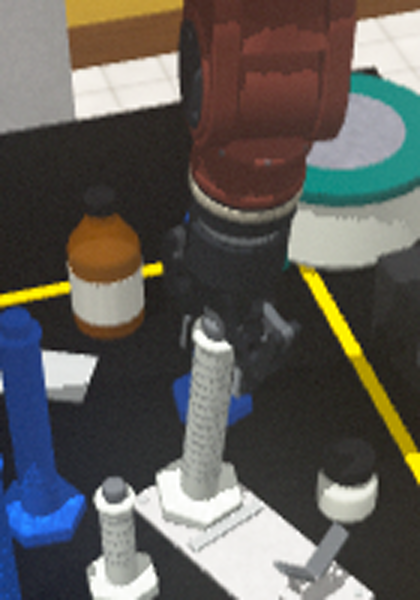

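The cylinder is tipping about its front edge (rim at crop (213,340)), with light contact. Continuing.

Emit:
apply_moves(targets=[{"delta_pos": [0, -0.076, -0.007], "rotation": [-0.0069, 0, 0], "claw": 54}, {"delta_pos": [0, -0.151, -0.012], "rotation": [-0.0139, 0, 0], "claw": 54}, {"delta_pos": [0, -0.227, -0.015], "rotation": [-0.0208, 0, 0], "claw": 54}, {"delta_pos": [0, -0.303, -0.017], "rotation": [-0.0278, 0, 0], "claw": 54}, {"delta_pos": [0, -0.379, -0.018], "rotation": [-0.0347, 0, 0], "claw": 54}, {"delta_pos": [0, -0.455, -0.016], "rotation": [-0.0417, 0, 0], "claw": 54}, {"delta_pos": [0, -0.53, -0.013], "rotation": [-0.0486, 0, 0], "claw": 54}, {"delta_pos": [0, -0.606, -0.008], "rotation": [-0.0556, 0, 0], "claw": 54}])

```text
clock: 4.17
tool_pos: [0.5864, 0.0494, 0.3436]
orientation: [-0.202, 0.964, 0.171, -0.036]
wrist_force: [-0.1, -0.7, -0.8]
opening: 0.632
finger_force: 0.1
```

```bash
cat >> h.py <<'E'
def err(lean):
    t=np.radians(lean);c,s=np.cos(t),np.sin(t)
    print("to ideal:",delta(*pose(lean,-.09-.035*c+.346*s,.006+.035*s+.346*c,.002)))
def tube():
    # tube axis from white points above the notch/plate in rest frame, between foot and hand
    d=bot.get_image('side');P=cloud(d);q=(P-O)@W
    hsv=cv2.cvtColor(d["img"],cv2.COLOR_RGB2HSV)
    m=(hsv[...,1]<60)&(hsv[...,2]>100)&(abs(q[...,1])<.03)&(q[...,2]>.04)&(q[...,0]>-.13)&(q[...,0]<.13)
    p=q[m];v=cv2.fitLine(p[:,[0,2]].astype(np.float32),cv2.DIST_HUBER,0,.01,.01).ravel()
    print("tube n",len(p),"lean~",np.degrees(np.arctan2(abs(v[0]),abs(v[1]))).round(1),"x",np.percentile(p[:,0],[1,99]).round(3),"z",np.percentile(p[:,2],[1,99]).round(3))
E
python3 -c "
from h import *
rest();err(20);tube()"
```

```text
t 4.17 rest xyz [-0.006   0.0028  0.3436] lean 20.14 toolz [-0.344 -0.002 -0.939] tooly [-0.939 -0.005  0.344] F [ 0.58 -0.35 -0.85] op 0.632 ff 0.07 q [-0.2   0.2   0.07  1.65  0.29 -0.65]
to ideal: (array([ 0.008, -0.016, -0.001]), array([ 0.0008, -0.0005,  0.0015]))
tube n 847 lean~ 27.7 x [-0.118  0.047] z [0.041 0.388]
```

```bash
cat > kin.py <<'E'
from h import *
from scipy.optimize import least_squares
Q=np.array([[1.0343,.1046,.0965,1.5639,0],[.22,-.11,-.07,1.61,0],[.07,-.01,.03,1.61,0],[.06,-.02,-.13,1.46,0],[-.08,.07,-.04,1.55,.16],[-.2,.2,.07,1.65,.29]])
rp=[None,(-.2248,-.0289,.4287),(-.1324,.0021,.4294),(-.1279,.0008,.3472),(-.0657,.0024,.3534),(-.006,.0028,.3436)]
X=np.array([[.188,.5697,.404]]+[O+W@np.array(p) for p in rp[1:]])
tz=np.array([[0,0,-1]]*4+[W@[-.176,-.001,-.984],W@[-.344,-.002,-.939]])
def fk(q,p,s=1):
    H,L1,L2,d,t1,t2=p;a=q[1]-q[2];b=a+q[3]
    w=np.array([np.cos(b),0,-np.sin(b)]);tl=np.cos(q[4])*w+np.array([0,s*np.sin(q[4]),0])
    v=np.array([L1*np.sin(q[1])+L2*np.cos(a),d,H+L1*np.cos(q[1])-L2*np.sin(a)])+t1*w+t2*tl
    r=R.from_euler('z',q[0]);return r.apply(v),r.apply(tl)
E
cat > k2.py <<'E'
from kin import *
best=None
for s in(1,-1):
    f=least_squares(lambda p:np.concatenate([np.r_[fk(q,p,s)[0]-x,.1*(fk(q,p,s)[1]-z)] for q,x,z in zip(Q,X,tz)]),[.2,.4,.4,.13,.1,.1],bounds=([0,.2,.2,-.3,0,0],[.5,.7,.7,.3,.3,.3]))
    print(s,f.cost,f.x.round(3))
    if best is None or f.cost<best[0]:best=(f.cost,s,f.x)
_,s,p=best;q=Q[-1]
for lean in range(20,91,10):
    t=np.radians(lean);c,si=np.cos(t),np.sin(t);P_,r_=pose(lean,-.09-.035*c+.346*si,.006+.035*si+.346*c,.002)
    z=r_.as_matrix()[:,2]
    g=least_squares(lambda q:np.r_[fk(q,p,s)[0]-P_,.1*(fk(q,p,s)[1]-z)],q);q=g.x;print(lean,g.cost,q.round(2))
E
python3 k2.py
```

```text
1 2.471171326012272e-05 [0.308 0.346 0.551 0.128 0.117 0.128]
-1 0.0027476631044486373 [0.306 0.347 0.551 0.138 0.243 0.   ]
20 2.709777963225468e-23 [-0.2   0.19  0.07  1.65  0.28]
30 8.592336650645093e-19 [-0.3   0.36  0.2   1.77  0.39]
40 3.450077485463409e-18 [-0.38  0.56  0.35  1.91  0.47]
50 3.6051893620503884e-17 [-0.45  0.78  0.54  2.06  0.53]
60 2.842179559849797e-29 [-0.49  1.03  0.77  2.24  0.57]
70 7.6579799973087555e-22 [-0.53  1.33  1.08  2.46  0.59]
80 3.120383772917893e-05 [-0.55  1.74  1.57  2.7   0.64]
90 0.00043085016209214996 [-0.58  1.81  1.57  2.66  0.74]
```

Emit:
apply_moves(targets=[{"delta_pos": [0, -0.076, -0.007], "rotation": [-0.0069, 0, 0], "claw": 54}, {"delta_pos": [0, -0.151, -0.012], "rotation": [-0.0139, 0, 0], "claw": 54}, {"delta_pos": [0, -0.227, -0.015], "rotation": [-0.0208, 0, 0], "claw": 54}, {"delta_pos": [0, -0.303, -0.017], "rotation": [-0.0278, 0, 0], "claw": 54}])

```text
clock: 4.55
tool_pos: [0.598, 0.0228, 0.3348]
orientation: [-0.2, 0.955, 0.213, -0.045]
wrist_force: [-0.1, -0.1, 0.6]
opening: 0.636
finger_force: 0.1
```

```bash
cat > k3.py <<'E'
from kin import *
p=np.array([.308,.346,.551,.128,.117,.128])
lo=[-2.9,-.8,-1.05,-1.8,-1.45];hi=[2.9,1.8,1.1,2.05,1.5]
def hand(lean,psi,h=.191,off=.0,y=.002):
    """grasp point on tube axis at height h; psi turns hand about tool y; off: along tool y"""
    t=np.radians(lean);c,s=np.cos(t),np.sin(t)
    _,r=pose(lean,0,0); r=r*R.from_rotvec([0,np.radians(psi),0]); m=r.as_matrix()
    g=O+W@np.array([-.09-.035*c+h*s,y,.006+.035*s+h*c])
    return g-.155*m[:,2]+off*m[:,1],r
if __name__=="__main__":
  print("z rest at psi 40:",W.T@hand(50,40)[1].as_matrix()[:,2])
  for psi in(0,-30,-45,-60,-75,30,45,60):
    q=Q[-1].copy()
    for lean in(30,50,60,70,76,80):
        P_,r_=hand(lean,psi);z=r_.as_matrix()[:,2]
        g=least_squares(lambda q:np.r_[fk(q,p)[0]-P_,.2*(fk(q,p)[1]-z)],np.clip(q,np.add(lo,.01),np.add(hi,-.01)),bounds=(lo,hi))
        q=g.x;e=np.linalg.norm(fk(q,p)[0]-P_);ez=np.degrees(np.linalg.norm(fk(q,p)[1]-z))
        if lean>=60 or e>.01:print(psi,lean,round(e,3),round(ez,1),q.round(2),P_.round(3))
  rest();err(25)
E
python3 k3.py
```

```text
z rest at psi 40: [-0.58682409 -0.64278761 -0.49240388]
0 60 0.009 7.8 [-0.49  0.9   0.6   2.05  0.59] [ 0.664 -0.133  0.209]
0 70 0.018 14.9 [-0.53  1.03  0.67  2.05  0.64] [ 0.677 -0.161  0.157]
0 76 0.022 19.1 [-0.54  1.11  0.72  2.05  0.67] [ 0.682 -0.174  0.124]
0 80 0.025 21.9 [-0.55  1.16  0.75  2.05  0.7 ] [ 0.685 -0.181  0.101]
-30 60 0.0 0.0 [-0.64  0.61  0.14  1.84  0.94] [ 0.586 -0.147  0.199]
-30 70 0.0 0.0 [-0.67  0.87  0.33  2.05  0.97] [ 0.598 -0.174  0.15 ]
-30 76 0.003 4.2 [-0.68  0.96  0.38  2.05  0.99] [ 0.603 -0.187  0.119]
-30 80 0.006 6.9 [-0.69  1.01  0.42  2.05  1.01] [ 0.606 -0.193  0.097]
-45 60 0.0 0.0 [-0.7   0.41 -0.15  1.58  1.14] [ 0.548 -0.14   0.187]
-45 70 0.0 0.0 [-0.72  0.68  0.04  1.82  1.17] [ 0.559 -0.166  0.142]
-45 76 0.0 0.0 [-0.74  0.84  0.15  1.98  1.19] [ 0.564 -0.177  0.113]
-45 80 0.0 0.7 [-0.74  0.93  0.22  2.05  1.2 ] [ 0.567 -0.184  0.093]
-60 60 0.0 0.0 [-0.73  0.13 -0.51  1.06  1.32] [ 0.514 -0.125  0.171]
-60 70 0.0 0.0 [-0.76  0.42 -0.32  1.33  1.38] [ 0.525 -0.148  0.131]
-60 76 0.0 0.0 [-0.77  0.6  -0.18  1.55  1.4 ] [ 0.529 -0
[... 1283 characters left out ...]
  0.093]
60 30 0.04 27.3 [-0.04  0.94  0.79  2.05 -0.17] [0.717 0.084 0.256]
60 50 0.049 32.5 [-0.15  1.07  0.89  2.05 -0.14] [0.748 0.011 0.205]
60 60 0.055 35.4 [-0.18  1.15  0.95  2.05 -0.14] [ 0.761 -0.018  0.171]
60 70 0.061 38.5 [-0.21  1.24  1.01  2.05 -0.14] [ 0.771 -0.041  0.131]
60 76 0.065 40.3 [-0.23  1.29  1.05  2.05 -0.14] [ 0.776 -0.052  0.105]
60 80 0.068 41.5 [-0.23  1.33  1.07  2.05 -0.14] [ 0.778 -0.058  0.087]
t 4.55 rest xyz [0.0229 0.0029 0.3348] lean 25.14 toolz [-0.425 -0.002 -0.905] tooly [-0.905 -0.005  0.425] F [ 0.06 -0.15  0.56] op 0.636 ff 0.05 q [-0.25  0.28  0.14  1.71  0.34 -0.72]
to ideal: (array([ 0.009, -0.016, -0.003]), array([ 0.0008, -0.0006,  0.0015]))
```

```bash
cat >> k3.py <<'E'
def rows(l0,l1,p0,p1,n=8,claw=54,o0=0,o1=0):
    q=Q[-1].copy();out=[]
    for i in range(1,n+1):
        f=i/n;P_,r_=hand(l0+f*(l1-l0),p0+f*(p1-p0),off=o0+f*(o1-o0));a,b=delta(P_,r_,*hand(l0,p0,off=o0))
        out.append('{"delta_pos": %s, "rotation": %s, "claw": %g}'%(a.round(3).tolist(),b.round(4).tolist(),claw))
    z=r_.as_matrix()[:,2]
    for it in range(3):
        g=least_squares(lambda q:np.r_[fk(q,p)[0]-P_,.2*(fk(q,p)[1]-z)],np.clip(q,np.add(lo,.01),np.add(hi,-.01)),bounds=(lo,hi));q=g.x
    print("IK",g.cost.round(6),q.round(2),P_.round(3));print("["+", ".join(out)+"]")
E
python3 -c "
from k3 import *
rows(25,25,0,-22.5);rows(25,25,-22.5,-45)"
```

```text
IK 0.0 [-0.37 -0.11 -0.3   1.38  0.58] [0.541 0.002 0.324]
[{"delta_pos": [0.076, 0.0, 0.002], "rotation": [0.0, -0.0156, 0.0], "claw": 54}, {"delta_pos": [0.152, 0.0, 0.007], "rotation": [-0.0, -0.0312, 0.0], "claw": 54}, {"delta_pos": [0.227, -0.0, 0.017], "rotation": [-0.0, -0.0469, -0.0], "claw": 54}, {"delta_pos": [0.302, 0.0, 0.03], "rotation": [-0.0, -0.0625, -0.0], "claw": 54}, {"delta_pos": [0.377, -0.0, 0.046], "rotation": [-0.0, -0.0781, -0.0], "claw": 54}, {"delta_pos": [0.45, 0.0, 0.067], "rotation": [0.0, -0.0938, 0.0], "claw": 54}, {"delta_pos": [0.522, -0.0, 0.091], "rotation": [0.0, -0.1094, 0.0], "claw": 54}, {"delta_pos": [0.593, -0.0, 0.118], "rotation": [-0.0, -0.125, -0.0], "claw": 54}]
IK 0.0 [-0.48 -0.5  -0.73  1.02  0.83] [ 0.49  -0.005  0.293]
[{"delta_pos": [0.076, -0.0, 0.002], "rotation": [-0.0, -0.0156, 0.0], "claw": 54}, {"delta_pos": [0.152, 0.0, 0.007], "rotation": [0.0, -0.0312, 0.0], "claw": 54}, {"delta_pos": [0.227, -0.0, 0.017], "rotation": [0.0, -0.0469, 0.0], "claw": 54}, {"delta_pos": [0.302, 0.0, 0.03], "rotation": [0.0, -0.0625, 0.0], "claw": 54}, {"delta_pos": [0.377, 0.0, 0.046], "rotation": [0.0, -0.0781, 0.0], "claw": 54}, {"delta_pos": [0.45, 0.0, 0.067], "rotation": [-0.0, -0.0938, 0.0], "claw": 54}, {"delta_pos": [0.522, 0.0, 0.091], "rotation": [-0.0, -0.1094, 0.0], "claw": 54}, {"delta_pos": [0.593, 0.0, 0.118], "rotation": [0.0, -0.125, 0.0], "claw": 54}]
```

Emit:
apply_moves(targets=[{"delta_pos": [0.076, 0, 0.002], "rotation": [0, -0.0156, 0], "claw": 54}, {"delta_pos": [0.152, 0, 0.007], "rotation": [0, -0.0312, 0], "claw": 54}, {"delta_pos": [0.227, 0, 0.017], "rotation": [0, -0.0469, 0], "claw": 54}, {"delta_pos": [0.302, 0, 0.03], "rotation": [0, -0.0625, 0], "claw": 54}, {"delta_pos": [0.377, 0, 0.046], "rotation": [0, -0.0781, 0], "claw": 54}, {"delta_pos": [0.45, 0, 0.067], "rotation": [0, -0.0938, 0], "claw": 54}, {"delta_pos": [0.522, 0, 0.091], "rotation": [0, -0.1094, 0], "claw": 54}, {"delta_pos": [0.593, 0, 0.118], "rotation": [0, -0.125, 0], "claw": 54}])

```text
clock: 5.22
tool_pos: [0.5412, 0.0037, 0.3242]
orientation: [-0.155, 0.946, 0.248, 0.144]
wrist_force: [0.3, -0.1, 0.4]
opening: 0.634
finger_force: 0.0
```

Emit:
apply_moves(targets=[{"delta_pos": [0.076, 0, 0.002], "rotation": [0, -0.0156, 0], "claw": 54}, {"delta_pos": [0.152, 0, 0.007], "rotation": [0, -0.0312, 0], "claw": 54}, {"delta_pos": [0.227, 0, 0.017], "rotation": [0, -0.0469, 0], "claw": 54}, {"delta_pos": [0.302, 0, 0.03], "rotation": [0, -0.0625, 0], "claw": 54}, {"delta_pos": [0.377, 0, 0.046], "rotation": [0, -0.0781, 0], "claw": 54}, {"delta_pos": [0.45, 0, 0.067], "rotation": [0, -0.0938, 0], "claw": 54}, {"delta_pos": [0.522, 0, 0.091], "rotation": [0, -0.1094, 0], "claw": 54}, {"delta_pos": [0.593, 0, 0.118], "rotation": [0, -0.125, 0], "claw": 54}])

```text
clock: 5.88
tool_pos: [0.4894, -0.0033, 0.2937]
orientation: [-0.104, 0.899, 0.273, 0.326]
wrist_force: [-0.5, -0.1, 0.4]
opening: 0.633
finger_force: 0.0
```

```bash
python3 -c "
from k3 import *
rest();print('to ideal',delta(*hand(25,-45)))
rows(25,35,-45,-45)
d=bot.get_image('side');save(d,'s5.png',(180,60,340,250),3)"
```

```text
t 5.88 rest xyz [ 0.0038 -0.1071  0.2937] lean 25.32 toolz [-0.302  0.707 -0.639] tooly [-0.906 -0.005  0.423] F [-0.13 -0.47  0.43] op 0.633 ff 0.03 q [-0.49 -0.57 -0.79  1.05  0.83 -0.58]
to ideal (array([ 0.003, -0.015, -0.005]), array([0.0013, 0.0001, 0.0009]))
IK 0.0 [-0.57 -0.25 -0.58  1.13  0.95] [ 0.509 -0.049  0.272]
[{"delta_pos": [-0.005, -0.066, -0.005], "rotation": [-0.0049, -0.0, 0.0049], "claw": 54}, {"delta_pos": [-0.009, -0.131, -0.009], "rotation": [-0.0098, 0.0, 0.0098], "claw": 54}, {"delta_pos": [-0.012, -0.197, -0.012], "rotation": [-0.0147, 0.0, 0.0147], "claw": 54}, {"delta_pos": [-0.013, -0.263, -0.013], "rotation": [-0.0196, -0.0, 0.0196], "claw": 54}, {"delta_pos": [-0.014, -0.329, -0.014], "rotation": [-0.0246, -0.0, 0.0246], "claw": 54}, {"delta_pos": [-0.014, -0.395, -0.014], "rotation": [-0.0295, -0.0, 0.0295], "claw": 54}, {"delta_pos": [-0.013, -0.461, -0.013], "rotation": [-0.0344, -0.0, 0.0344], "claw": 54}, {"delta_pos": [-0.011, -0.527, -0.011], "rotation": [-0.0393, -0.0, 0.0393], "claw": 54}]
```

View pics/s5.png

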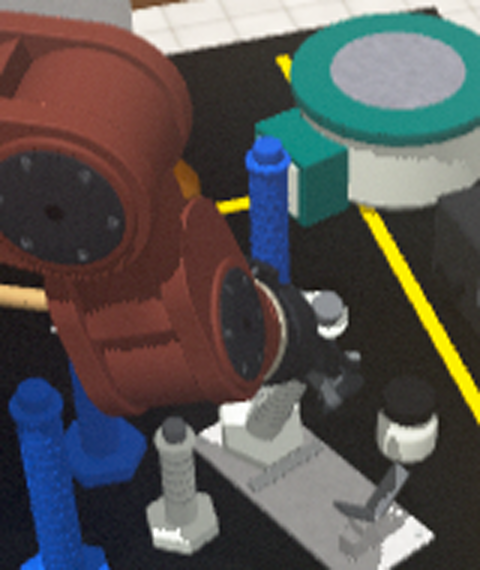

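The foot is tilted at the stop (crop (265,435)) and the stopper shows beyond the hand at (330,305). The hand now comes from the side, with its joints well inside their ranges. Next I'll ease the cylinder over in 10-degree steps.

Emit:
apply_moves(targets=[{"delta_pos": [-0.005, -0.066, -0.005], "rotation": [-0.0049, 0, 0.0049], "claw": 54}, {"delta_pos": [-0.009, -0.131, -0.009], "rotation": [-0.0098, 0, 0.0098], "claw": 54}, {"delta_pos": [-0.012, -0.197, -0.012], "rotation": [-0.0147, 0, 0.0147], "claw": 54}, {"delta_pos": [-0.013, -0.263, -0.013], "rotation": [-0.0196, 0, 0.0196], "claw": 54}, {"delta_pos": [-0.014, -0.329, -0.014], "rotation": [-0.0246, 0, 0.0246], "claw": 54}, {"delta_pos": [-0.014, -0.395, -0.014], "rotation": [-0.0295, 0, 0.0295], "claw": 54}, {"delta_pos": [-0.013, -0.461, -0.013], "rotation": [-0.0344, 0, 0.0344], "claw": 54}, {"delta_pos": [-0.011, -0.527, -0.011], "rotation": [-0.0393, 0, 0.0393], "claw": 54}])

```text
clock: 6.6
tool_pos: [0.5095, -0.048, 0.273]
orientation: [-0.068, 0.886, 0.347, 0.3]
wrist_force: [-0.6, 0.5, 0.1]
opening: 0.627
finger_force: 0.0
```

Emit:
apply_moves(targets=[{"delta_pos": [-0.005, -0.066, -0.005], "rotation": [-0.0049, 0, 0.0049], "claw": 54}, {"delta_pos": [-0.009, -0.131, -0.009], "rotation": [-0.0098, 0, 0.0098], "claw": 54}, {"delta_pos": [-0.012, -0.197, -0.012], "rotation": [-0.0147, 0, 0.0147], "claw": 54}, {"delta_pos": [-0.013, -0.263, -0.013], "rotation": [-0.0196, 0, 0.0196], "claw": 54}, {"delta_pos": [-0.014, -0.329, -0.014], "rotation": [-0.0246, 0, 0.0246], "claw": 54}, {"delta_pos": [-0.014, -0.395, -0.014], "rotation": [-0.0295, 0, 0.0295], "claw": 54}, {"delta_pos": [-0.013, -0.461, -0.013], "rotation": [-0.0344, 0, 0.0344], "claw": 54}, {"delta_pos": [-0.011, -0.527, -0.011], "rotation": [-0.0393, 0, 0.0393], "claw": 54}])

```text
clock: 7.27
tool_pos: [0.5272, -0.0884, 0.2438]
orientation: [-0.031, 0.865, 0.419, 0.273]
wrist_force: [0.2, 0.7, 0.3]
opening: 0.628
finger_force: 0.1
```

```bash
python3 -c "
from k3 import *
rest();print('to ideal',delta(*hand(45,-45)))
for l in (55,65,75,80): print(l);rows(l-10,l,-45,-45,n=1)
d=bot.get_image('side');save(d,'s6.png',(180,60,340,250),3)"
```

```text
t 7.27 rest xyz [ 0.0969 -0.1062  0.2438] lean 45.31 toolz [-0.505  0.704 -0.499] tooly [-0.706 -0.004  0.708] F [-0.59  0.43  0.28] op 0.628 ff 0.08 q [-0.64 -0.03 -0.46  1.3   1.04 -0.8 ]
to ideal (array([ 0.008, -0.01 , -0.012]), array([ 0.0012, -0.0013,  0.0004]))
55
IK 0.0 [-0.68  0.28 -0.25  1.47  1.11] [ 0.541 -0.125  0.207]
[{"delta_pos": [-0.011, -0.527, -0.011], "rotation": [-0.0393, 0.0, 0.0393], "claw": 54}]
65
IK 0.0 [-0.71  0.55 -0.06  1.7   1.16] [ 0.554 -0.154  0.165]
[{"delta_pos": [-0.011, -0.527, -0.011], "rotation": [-0.0393, -0.0, 0.0393], "claw": 54}]
75
IK 0.0 [-0.73  0.82  0.13  1.95  1.19] [ 0.563 -0.176  0.118]
[{"delta_pos": [-0.011, -0.527, -0.011], "rotation": [-0.0393, 0.0, 0.0393], "claw": 54}]
80
IK 3e-06 [-0.74  0.93  0.22  2.05  1.2 ] [ 0.567 -0.184  0.093]
[{"delta_pos": [-0.011, -0.527, -0.011], "rotation": [-0.0393, -0.0, 0.0393], "claw": 54}]
```

View pics/s6.png

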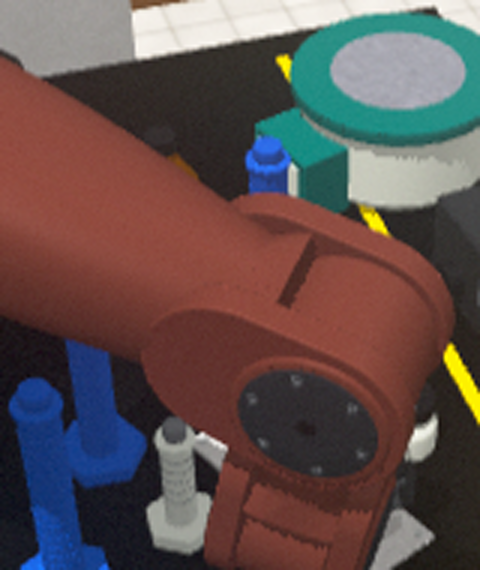

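The arm now hides the cylinder from the side camera. The forces stay near zero and the hand is on its planned arc, so I'll go on.

Emit:
apply_moves(targets=[{"delta_pos": [-0.005, -0.066, -0.005], "rotation": [-0.0049, 0, 0.0049], "claw": 54}, {"delta_pos": [-0.009, -0.131, -0.009], "rotation": [-0.0098, 0, 0.0098], "claw": 54}, {"delta_pos": [-0.012, -0.197, -0.012], "rotation": [-0.0147, 0, 0.0147], "claw": 54}, {"delta_pos": [-0.013, -0.263, -0.013], "rotation": [-0.0196, 0, 0.0196], "claw": 54}, {"delta_pos": [-0.014, -0.329, -0.014], "rotation": [-0.0246, 0, 0.0246], "claw": 54}, {"delta_pos": [-0.014, -0.395, -0.014], "rotation": [-0.0295, 0, 0.0295], "claw": 54}, {"delta_pos": [-0.013, -0.461, -0.013], "rotation": [-0.0344, 0, 0.0344], "claw": 54}, {"delta_pos": [-0.011, -0.527, -0.011], "rotation": [-0.0393, 0, 0.0393], "claw": 54}])

```text
clock: 7.98
tool_pos: [0.5425, -0.1232, 0.2076]
orientation: [0.005, 0.838, 0.488, 0.244]
wrist_force: [-0.5, 0.9, 0.9]
opening: 0.629
finger_force: 0.1
```

```bash
python3 -c "
from k3 import *
rest();print('to ideal',delta(*hand(55,-45)))
d=bot.get_image('top');save(d,'t7.png',(180,130,320,260),4)"
```

```text
t 7.98 rest xyz [ 0.135  -0.1059  0.2076] lean 55.25 toolz [-0.584  0.704 -0.405] tooly [-0.572 -0.003  0.82 ] F [-1.02 -0.09  0.92] op 0.629 ff 0.12 q [-0.68  0.25 -0.27  1.49  1.11 -0.94]
to ideal (array([ 0.007, -0.011, -0.016]), array([ 0.001 , -0.0015,  0.0004]))
```

View pics/t7.png

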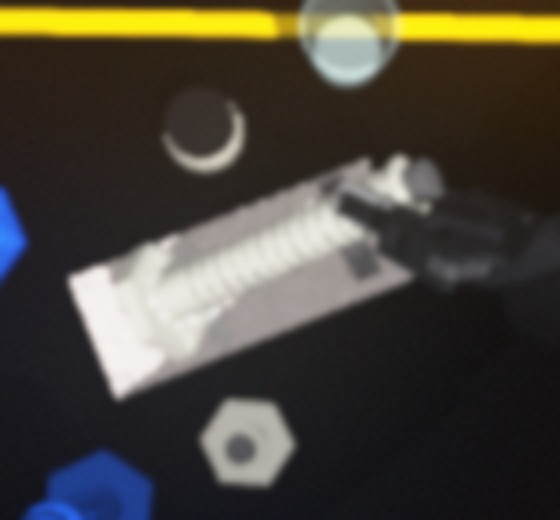

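The cylinder leans forward supported by the hand: foot at the stop (crop (165,310)), stopper at (425,180), in line with the rest. Lowering the last part.

Emit:
apply_moves(targets=[{"delta_pos": [-0.005, -0.066, -0.005], "rotation": [-0.0049, 0, 0.0049], "claw": 54}, {"delta_pos": [-0.009, -0.131, -0.009], "rotation": [-0.0098, 0, 0.0098], "claw": 54}, {"delta_pos": [-0.012, -0.197, -0.012], "rotation": [-0.0147, 0, 0.0147], "claw": 54}, {"delta_pos": [-0.013, -0.263, -0.013], "rotation": [-0.0196, 0, 0.0196], "claw": 54}, {"delta_pos": [-0.014, -0.329, -0.014], "rotation": [-0.0246, 0, 0.0246], "claw": 54}, {"delta_pos": [-0.014, -0.395, -0.014], "rotation": [-0.0295, 0, 0.0295], "claw": 54}, {"delta_pos": [-0.013, -0.461, -0.013], "rotation": [-0.0344, 0, 0.0344], "claw": 54}, {"delta_pos": [-0.011, -0.527, -0.011], "rotation": [-0.0393, 0, 0.0393], "claw": 54}])

```text
clock: 8.7
tool_pos: [0.5551, -0.1518, 0.1654]
orientation: [0.041, 0.805, 0.552, 0.214]
wrist_force: [-0.8, -0.9, 0.0]
opening: 0.634
finger_force: 0.2
```

Emit:
apply_moves(targets=[{"delta_pos": [-0.005, -0.066, -0.005], "rotation": [-0.0049, 0, 0.0049], "claw": 54}, {"delta_pos": [-0.009, -0.131, -0.009], "rotation": [-0.0098, 0, 0.0098], "claw": 54}, {"delta_pos": [-0.012, -0.197, -0.012], "rotation": [-0.0147, 0, 0.0147], "claw": 54}, {"delta_pos": [-0.013, -0.263, -0.013], "rotation": [-0.0196, 0, 0.0196], "claw": 54}, {"delta_pos": [-0.014, -0.329, -0.014], "rotation": [-0.0246, 0, 0.0246], "claw": 54}, {"delta_pos": [-0.014, -0.395, -0.014], "rotation": [-0.0295, 0, 0.0295], "claw": 54}, {"delta_pos": [-0.013, -0.461, -0.013], "rotation": [-0.0344, 0, 0.0344], "claw": 54}, {"delta_pos": [-0.011, -0.527, -0.011], "rotation": [-0.0393, 0, 0.0393], "claw": 54}])

```text
clock: 9.37
tool_pos: [0.5646, -0.1734, 0.1182]
orientation: [0.078, 0.765, 0.613, 0.181]
wrist_force: [0.3, 0.5, -0.7]
opening: 0.63
finger_force: 0.2
```

```bash
cat > look.py <<'E'
from h import *
def axis(name='top'):
    d=bot.get_image(name);P=cloud(d);q=(P-O)@W
    hsv=cv2.cvtColor(d["img"],cv2.COLOR_RGB2HSV)
    for a,b in((-.06,-.03),(-.03,0),(0,.03),(.04,.06),(.06,.09),(.09,.12)):
        m=(hsv[...,2]>100)&(hsv[...,1]<80)&(q[...,0]>a)&(q[...,0]<b)&(abs(q[...,1])<.04)&(q[...,2]>.035)&(q[...,2]<.15)
        p=q[m]
        if len(p)>5: print((a,b),len(p),"y mid",np.mean(np.percentile(p[:,1],[2,98])).round(4),"top z",np.percentile(p[:,2],97).round(4))
    return d
E
python3 -c "
from k3 import *
rest();print('to ideal',delta(*hand(75,-45)))
from look import *
d=axis();save(d,'t8.png',(180,130,320,260),4)"
```

```text
t 9.37 rest xyz [ 0.1898 -0.1056  0.1182] lean 75.15 toolz [-0.687  0.703 -0.182] tooly [-0.258 -0.002  0.966] F [-0.34  0.43 -0.73] op 0.63 ff 0.2 q [-0.73  0.82  0.13  1.95  1.18 -1.29]
to ideal (array([ 0.005, -0.01 , -0.023]), array([ 0.0006, -0.0017,  0.0001]))
(-0.06, -0.03) 141 y mid 0.0028 top z 0.0766
(-0.03, 0) 145 y mid 0.0032 top z 0.0835
(0, 0.03) 224 y mid -0.0005 top z 0.089
(0.04, 0.06) 95 y mid 0.0022 top z 0.096
(0.06, 0.09) 124 y mid 0.0016 top z 0.1318
(0.09, 0.12) 64 y mid 0.0067 top z 0.1295
```

View pics/t8.png

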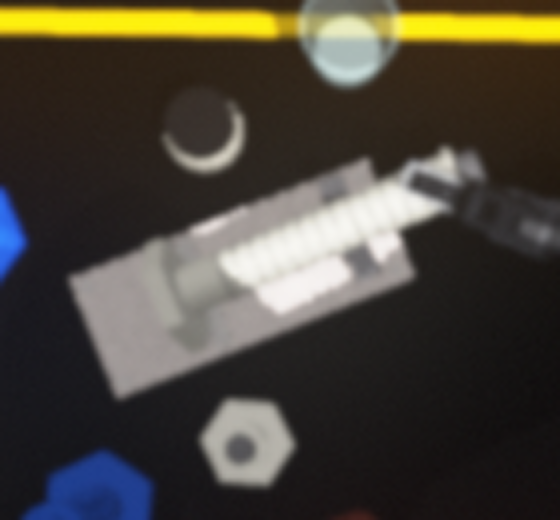

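The cylinder is about 77 degrees over and roughly 8–10 mm above the notch, still carried by the lower finger. I'll ease it down the rest of the way.

Emit:
apply_moves(targets=[{"delta_pos": [-0.005, -0.066, -0.005], "rotation": [-0.0049, 0, 0.0049], "claw": 54}, {"delta_pos": [-0.009, -0.131, -0.009], "rotation": [-0.0098, 0, 0.0098], "claw": 54}, {"delta_pos": [-0.012, -0.197, -0.012], "rotation": [-0.0147, 0, 0.0147], "claw": 54}, {"delta_pos": [-0.013, -0.263, -0.013], "rotation": [-0.0196, 0, 0.0196], "claw": 54}, {"delta_pos": [-0.013, -0.29, -0.013], "rotation": [-0.0196, 0, 0.0196], "claw": 54}, {"delta_pos": [-0.013, -0.31, -0.013], "rotation": [-0.0196, 0, 0.0196], "claw": 54}, {"delta_pos": [-0.013, -0.31, -0.013], "rotation": [-0.0196, 0, 0.0196], "claw": 54}])

```text
clock: 10.0
tool_pos: [0.5683, -0.1821, 0.0889]
orientation: [0.095, 0.743, 0.641, 0.165]
wrist_force: [1.0, -0.1, 0.7]
opening: 0.628
finger_force: 0.0
```

```bash
python3 -c "
from k3 import *
rest();print('to ideal',delta(*hand(80,-45)))
from look import *
d=axis()"
```

```text
t 10.0 rest xyz [ 0.1993 -0.1056  0.0889] lean 80.03 toolz [-0.7    0.703 -0.123] tooly [-0.174 -0.001  0.985] F [0.48 0.83 0.7 ] op 0.628 ff 0.0 q [-0.74  0.98  0.24  2.07  1.19 -1.38]
to ideal (array([ 0.005,  0.036, -0.023]), array([ 0.0001, -0.0017,  0.0003]))
(-0.06, -0.03) 143 y mid 0.0017 top z 0.0736
(-0.03, 0) 140 y mid 0.0004 top z 0.0784
(0, 0.03) 223 y mid -0.0005 top z 0.0836
(0.04, 0.06) 97 y mid -0.0015 top z 0.0894
(0.06, 0.09) 152 y mid -0.0016 top z 0.1093
(0.09, 0.12) 55 y mid -0.0028 top z 0.1141
```

It has landed: no finger force, tube top at the notch height, sideways offset within 2 mm. Before retreating I'll check the clearance to the wash bottle behind the wrist and the reach of the exit.

```bash
python3 -c "
from k3 import *
P=cloud(bot.get_image('top'));z=P[...,2]
a=P[(np.hypot(P[...,0]-.513,P[...,1]+.388)<.037)&(z>.03)];print('bottle',len(a),a.min(0).round(3),a.max(0).round(3))
b=P[(P[...,1]>-.37)&(P[...,1]<-.2)&(P[...,0]>.43)&(P[...,0]<.65)&(z>.04)]
if len(b):print('arm',len(b),b.min(0).round(3),b[b[:,1].argmin()].round(3))
s=bot.read_state();r=R.from_quat(s['orientation']);t=r.as_matrix()[:,2];q=s['qpos'][:5].copy();lo[1]=-.83
print('world -x in tool',r.inv().apply([-1,0,0]).round(3),'up',r.inv().apply([0,0,1]).round(3))
for d in((0,0,.003),(-.03,0,.003),(-.06,0,.003),(-.09,0,.003),(-.09,0,.05),(-.09,0,.1),(-.09,0,.17)):
    T=s['tool_pos']+d;g=least_squares(lambda q:np.r_[fk(q,p)[0]-T,.2*(fk(q,p)[1]-t)],np.clip(q,np.add(lo,.01),np.add(hi,-.01)),bounds=(lo,np.add(hi,.05)));q=g.x;print(d,np.linalg.norm(fk(q,p)[0]-T).round(3),q.round(2))
"
```

```text
bottle 114 [ 0.495 -0.417  0.167] [ 0.55  -0.353  0.28 ]
arm 5606 [ 0.43  -0.37   0.074] [ 0.546 -0.37   0.252]
world -x in tool [ 0.927  0.07  -0.368] up [-0.124  0.985 -0.123]
(0, 0, 0.003) 0.0 [-0.74  0.95  0.24  2.09  1.19]
(-0.03, 0, 0.003) 0.0 [-0.77  0.9   0.15  2.07  1.16]
(-0.06, 0, 0.003) 0.0 [-0.81  0.86  0.06  2.06  1.12]
(-0.09, 0, 0.003) 0.0 [-0.85  0.81 -0.02  2.05  1.08]
(-0.09, 0, 0.05) 0.0 [-0.85  0.71 -0.06  2.1   1.08]
(-0.09, 0, 0.1) 0.002 [-0.85  0.58 -0.11  2.1   1.09]
(-0.09, 0, 0.17) 0.005 [-0.85  0.4  -0.15  2.1   1.1 ]
```

```bash
python3 -c "
from h import *
import pickle
d=bot.get_image('side');d0=pickle.load(open('side0.pkl','rb'))
a=d0['img'][250:420,230:430];b=d['img'][250:420,230:430]
save({'img':np.hstack([a,b])},'s9.png',None,2)
for x in(d0,d):
    P=cloud(x);hsv=cv2.cvtColor(x['img'],cv2.COLOR_RGB2HSV)
    m=(hsv[...,1]<60)&(hsv[...,2]>130);m[:350]=0;m[:,:300]=0;m[:,370:]=0
    for lo,hi in((.02,.06),(.06,.1),(.1,.13)):
        k=m&(P[...,2]>lo)&(P[...,2]<hi);q=P[k];print(len(q),q.mean(0).round(4) if len(q) else 0)
"
```

```text
276 [ 0.502  -0.4146  0.0399]
313 [ 0.5019 -0.4142  0.0807]
609 [ 0.5074 -0.4038  0.1156]
220 [ 0.5007 -0.4177  0.0408]
254 [ 0.4986 -0.4199  0.0808]
607 [ 0.5037 -0.4109  0.1162]
```

View pics/s9.png

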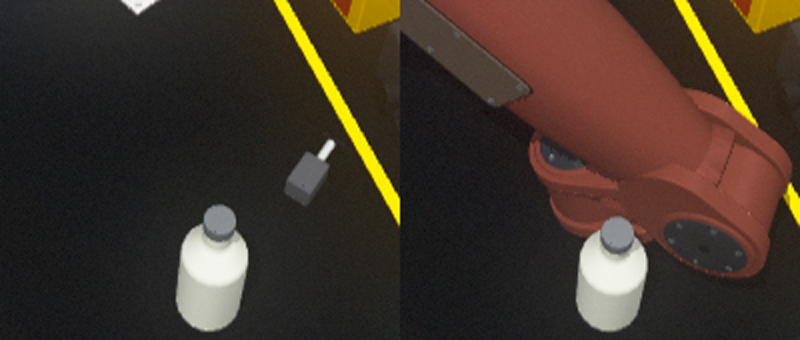

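The view shows the wash bottle (right half, (612,270)) standing right against the wrist housing, tilted slightly by a few mm. I need an exit that moves the wrist away from it first.

```bash
cat > k4.py <<'E'
from k3 import *
from scipy.spatial import cKDTree
def pts(q):
    H,L1,L2,d,t1,t2=p;a=q[1]-q[2];b=a+q[3];w=np.array([np.cos(b),0,-np.sin(b)])
    E=np.array([L1*np.sin(q[1])+L2*np.cos(a),0,H+L1*np.cos(q[1])-L2*np.sin(a)]);A=E+[0,d,0];B=A+t1*w
    r=R.from_euler('z',q[0]);return [r.apply(v).round(3) for v in(E,A,B)]
def ik(T,t,q):
    g=least_squares(lambda q:np.r_[fk(q,p)[0]-T,.2*(fk(q,p)[1]-t)],np.clip(q,np.add(lo,.01),np.add(hi,.04)),bounds=(lo,np.add(hi,.055)));return g.x,np.linalg.norm(g.fun)
E
python3 -c "
from k4 import *
d=bot.get_image('side');P=cloud(d);hsv=cv2.cvtColor(d['img'],cv2.COLOR_RGB2HSV)
red=(hsv[...,1]>90)&((hsv[...,0]<12)|(hsv[...,0]>170))&(P[...,2]>.03)
A=P[red];A=A[(A[:,0]>.4)&(A[:,1]<-.25)]
k=np.hypot(A[:,0]-.511,A[:,1]+.392);n=A[k.argsort()[:300]];print('near red',n.min(0).round(3),n.max(0).round(3),k.min())
print('low red',A[A[:,2].argsort()[:5]].round(3));print('cap',P[372,380].round(3),'img red left',P[365,320].round(3),P[345,315].round(3),P[330,330].round(3))
s=bot.read_state();q=s['qpos'][:5];print('now',pts(q),s['wrist_force'])
r=R.from_quat(s['orientation']);t=r.as_matrix()[:,2];T=s['tool_pos'];D3=D
for nm,v in(('-D30',-.03*D),('-D30 -x60',-.03*D+[-.06,0,0]),('-D30 -Y60',-.03*D-.06*Y)):
    x,e=ik(T+v,t,q);print(nm,e.round(3),x.round(2),pts(x))
for psi in(-52,-60):
    P_,r_=hand(80,psi);x,e=ik(P_,r_.as_matrix()[:,2],q);print(psi,e.round(3),x.round(2),pts(x))
"
```

```text
near red [ 0.508 -0.384  0.147] [ 0.533 -0.368  0.262] 0.01863813824415681
low red [[ 0.78  -0.265  0.04 ]
 [ 0.773 -0.264  0.042]
 [ 0.78  -0.264  0.043]
 [ 0.778 -0.264  0.043]
 [ 0.776 -0.258  0.044]]
cap [ 0.577 -0.43   0.154] img red left [ 0.5   -0.346  0.071] [ 0.489 -0.338  0.141] [ 0.504 -0.363  0.227]
now [array([ 0.513, -0.471,  0.134]), array([ 0.599, -0.376,  0.134]), array([ 0.518, -0.302,  0.095])] [ 0.41528852 -0.68139274 -0.31743921]
-D30 0.0 [-0.71  0.9   0.15  2.03  1.21] [array([ 0.508, -0.441,  0.146]), array([ 0.592, -0.344,  0.146]), array([ 0.509, -0.273,  0.105])]
-D30 -x60 0.0 [-0.79  0.81 -0.02  2.01  1.14] [array([ 0.437, -0.442,  0.14 ]), array([ 0.528, -0.352,  0.14 ]), array([ 0.449, -0.273,  0.105])]
-D30 -Y60 0.0 [-0.82  0.85  0.04  2.05  1.12] [array([ 0.438, -0.466,  0.138]), array([ 0.531, -0.378,  0.138]), array([ 0.454, -0.296,  0.105])]
-52 0.0 [-0.76  0.86  0.09  1.97  1.3 ] [array([ 0.478, -0.454,  0.15 ]), array([ 0.566, -0.361,  0.15 ]), array([ 0.488, -0.287,  0.104])]
-60 0.0 [-0.77  0.73 -0.09  1.73  1.42] [array([ 0.435, -0.425,  0.164]), array([ 0.524, -0.334,  0.164]), array([ 0.455, -0.266,  0.098])]
```

The bottle sits in the pocket of the wrist, so neither backing out nor sliding sideways works. A better exit is to open the fingers, then swing the hand up around the tube's own axis until the fingers straddle it from above, and lift off. That raises the wrist away from the bottle. Checking reach:

```bash
cat >> k4.py <<'E'
def swing(phi,h=.191,psi=-45,lean=80,up=0.,y=0.):
    P0,r0=hand(lean,psi,h,y=y);t=np.radians(lean);a=W@np.array([np.sin(t),0,np.cos(t)])
    g=P0+.155*r0.as_matrix()[:,2];k=R.from_rotvec(-a*np.radians(phi))
    return g+k.apply(P0-g)+[0,0,up],k*r0
E
python3 -c "
from k4 import *
s=bot.read_state()
for h in(.191,.17):
  q=s['qpos'][:5]
  for phi in(0,15,30,45,60,75,90):
    T,r=swing(phi,h);x,e=ik(T,r.as_matrix()[:,2],q)
    if e<.01:q=x
    m=r.as_matrix();print(h,phi,e.round(3),x.round(2),T.round(3),*pts(x),'tooly',(W.T@m[:,1]).round(2),'z',(W.T@m[:,2]).round(2))
print(delta(*swing(0,.191)),delta(*swing(0,.176)))
"
```

```text
0.191 0 0.0 [-0.74  0.95  0.23  2.08  1.19] [ 0.565 -0.184  0.093] [ 0.512 -0.471  0.147] [ 0.598 -0.377  0.147] [ 0.517 -0.302  0.108] tooly [-0.17  0.    0.98] z [-0.7   0.71 -0.12]
0.191 15 0.0 [-0.73  0.71  0.07  1.73  1.12] [ 0.566 -0.178  0.121] [ 0.498 -0.443  0.241] [ 0.583 -0.347  0.241] [ 0.52  -0.291  0.159] tooly [-0.17  0.26  0.95] z [-0.66  0.68 -0.3 ]
0.191 30 0.0 [-0.69  0.56 -0.01  1.55  0.99] [ 0.575 -0.17   0.147] [ 0.5   -0.413  0.307] [ 0.582 -0.314  0.307] [ 0.535 -0.275  0.207] tooly [-0.15  0.5   0.85] z [-0.63  0.61 -0.47]
0.191 45 0.0 [-0.64  0.5   0.01  1.51  0.83] [ 0.589 -0.159  0.169] [ 0.524 -0.388  0.354] [ 0.6   -0.285  0.354] [ 0.561 -0.256  0.248] tooly [-0.12  0.71  0.7 ] z [-0.61  0.5  -0.62]
0.191 60 0.0 [-0.58  0.51  0.09  1.54  0.67] [ 0.609 -0.147  0.186] [ 0.565 -0.366  0.387] [ 0.634 -0.259  0.387] [ 0.597 -0.235  0.279] tooly [-0.09  0.87  0.49] z [-0.59  0.35 -0.73]
0.191 75 0.0 [-0.51  0.59  0.24  1.63  0.52] [ 0.632 -0.135  0.197] [ 0.618 -0.347  0.406] [ 0.681 -0.235  0.406] [ 0.64  -0.212  0.299] tooly [-0.04  0.97  0.25] z [-0.58  0.1
[... 905 characters left out ...]
0.61  0.5  -0.62]
0.17 60 0.0 [-0.56  0.47  0.04  1.51  0.68] [ 0.601 -0.128  0.182] [ 0.557 -0.347  0.384] [ 0.625 -0.238  0.384] [ 0.589 -0.216  0.275] tooly [-0.09  0.87  0.49] z [-0.59  0.35 -0.73]
0.17 75 0.0 [-0.49  0.55  0.18  1.6   0.53] [ 0.624 -0.116  0.193] [ 0.612 -0.328  0.403] [ 0.672 -0.215  0.403] [ 0.632 -0.193  0.295] tooly [-0.04  0.97  0.25] z [-0.58  0.18 -0.8 ]
0.17 90 0.0 [-0.43  0.68  0.37  1.74  0.39] [ 0.65  -0.104  0.197] [ 0.675 -0.311  0.406] [ 0.728 -0.194  0.406] [ 0.679 -0.172  0.302] tooly [-0.  1.  0.] z [-0.57 -0.   -0.82]
(array([ 0.02 ,  0.03 , -0.036]), array([ 0.0002, -0.0016,  0.0004])) (array([0.126, 0.03 , 0.071]), array([ 0.0002, -0.0016,  0.0004]))
```

```bash
python3 -c "
from k4 import *
for a,b in((0,30),(30,60),(60,90)):
    out=[]
    for i in range(1,7):
        f=a+(b-a)*i/6;x,y=delta(*swing(f,.176),*swing(a,.176))
        out.append('{\"delta_pos\": %s, \"rotation\": %s, \"claw\": 85}'%(x.round(3).tolist(),y.round(4).tolist()))
    print(', '.join(out));print()
print(swing(90,.176)[1].inv().apply([0,0,1]))
"
```

```text
{"delta_pos": [-0.003, 0.096, 0.003], "rotation": [0.0196, -0.0, 0.0196], "claw": 85}, {"delta_pos": [-0.012, 0.19, 0.012], "rotation": [0.0393, 0.0, 0.0393], "claw": 85}, {"delta_pos": [-0.026, 0.284, 0.026], "rotation": [0.0589, 0.0, 0.0589], "claw": 85}, {"delta_pos": [-0.047, 0.375, 0.047], "rotation": [0.0786, 0.0, 0.0786], "claw": 85}, {"delta_pos": [-0.073, 0.463, 0.073], "rotation": [0.0982, 0.0, 0.0982], "claw": 85}, {"delta_pos": [-0.104, 0.548, 0.104], "rotation": [0.1179, 0.0, 0.1179], "claw": 85}

{"delta_pos": [-0.003, 0.096, 0.003], "rotation": [0.0196, 0.0, 0.0196], "claw": 85}, {"delta_pos": [-0.012, 0.19, 0.012], "rotation": [0.0393, 0.0, 0.0393], "claw": 85}, {"delta_pos": [-0.026, 0.284, 0.026], "rotation": [0.0589, 0.0, 0.0589], "claw": 85}, {"delta_pos": [-0.047, 0.375, 0.047], "rotation": [0.0786, 0.0, 0.0786], "claw": 85}, {"delta_pos": [-0.073, 0.463, 0.073], "rotation": [0.0982, 0.0, 0.0982], "claw": 85}, {"delta_pos": [-0.104, 0.548, 0.104], "rotation": [0.1179, 0.0, 0.1179], "claw": 85}

{"delta_pos": [-0.003, 0.096, 0.003], "rotation": [0.0196, -0.0, 0.0196], "claw": 85}, {"delta_pos": [-0.012, 0.19, 0.012], "rotation": [0.0393, -0.0, 0.0393], "claw": 85}, {"delta_pos": [-0.026, 0.284, 0.026], "rotation": [0.0589, -0.0, 0.0589], "claw": 85}, {"delta_pos": [-0.047, 0.375, 0.047], "rotation": [0.0786, -0.0, 0.0786], "claw": 85}, {"delta_pos": [-0.073, 0.463, 0.073], "rotation": [0.0982, -0.0, 0.0982], "claw": 85}, {"delta_pos": [-0.104, 0.548, 0.104], "rotation": [0.1179, -0.0, 0.1179], "claw": 85}

[ 5.73576436e-01  5.55111512e-17 -8.19152044e-01]
```

Emit:
apply_moves(targets=[{"delta_pos": [0, 0, 0], "rotation": [0, 0, 0], "claw": 85}, {"delta_pos": [0, 0.015, 0], "rotation": [0, 0, 0], "claw": 85}, {"delta_pos": [0, 0.03, 0], "rotation": [0, 0, 0], "claw": 85}, {"delta_pos": [0, 0.03, 0], "rotation": [0, 0, 0], "claw": 85}, {"delta_pos": [0.04, 0.03, 0.023], "rotation": [0, 0, 0], "claw": 85}, {"delta_pos": [0.084, 0.03, 0.047], "rotation": [0, 0, 0], "claw": 85}, {"delta_pos": [0.126, 0.03, 0.071], "rotation": [0, 0, 0], "claw": 85}, {"delta_pos": [0.126, 0.03, 0.071], "rotation": [0, 0, 0], "claw": 85}])

```text
clock: 10.87
tool_pos: [0.5583, -0.1697, 0.089]
orientation: [0.096, 0.743, 0.642, 0.164]
wrist_force: [-0.5, -0.2, -1.5]
opening: 0.998
finger_force: 0.0
```

Emit:
apply_moves(targets=[{"delta_pos": [-0.003, 0.096, 0.003], "rotation": [0.0196, 0, 0.0196], "claw": 85}, {"delta_pos": [-0.012, 0.19, 0.012], "rotation": [0.0393, 0, 0.0393], "claw": 85}, {"delta_pos": [-0.026, 0.284, 0.026], "rotation": [0.0589, 0, 0.0589], "claw": 85}, {"delta_pos": [-0.047, 0.375, 0.047], "rotation": [0.0786, 0, 0.0786], "claw": 85}, {"delta_pos": [-0.073, 0.463, 0.073], "rotation": [0.0982, 0, 0.0982], "claw": 85}, {"delta_pos": [-0.104, 0.548, 0.104], "rotation": [0.1179, 0, 0.1179], "claw": 85}, {"delta_pos": [-0.104, 0.548, 0.104], "rotation": [0.1179, 0, 0.1179], "claw": 85}])

```text
clock: 11.45
tool_pos: [0.5698, -0.1559, 0.1465]
orientation: [0.258, 0.819, 0.512, 0.025]
wrist_force: [0.4, 0.1, 0.4]
opening: 0.997
finger_force: 0.0
```

```bash
python3 -c "
from k4 import *
rest();print(delta(*swing(30,.176)))
from look import *
axis()
d=bot.get_image('side');P=cloud(d);hsv=cv2.cvtColor(d['img'],cv2.COLOR_RGB2HSV)
m=(hsv[...,1]<60)&(hsv[...,2]>130);m[:350]=0;m[:,:300]=0;m[:,370:]=0
for lo,hi in((.02,.06),(.06,.1),(.1,.13)):
    q=P[m&(P[...,2]>lo)&(P[...,2]<hi)];print(len(q),q.mean(0).round(4))
"
```

```text
t 11.45 rest xyz [ 0.1758 -0.0939  0.1465] lean 53.29 toolz [-0.636  0.609 -0.474] tooly [-0.156  0.5    0.852] F [0.11 0.43 0.4 ] op 0.997 ff 0.0 q [-0.68  0.51 -0.08  1.53  0.99 -0.36]
(array([ 0.002, -0.026,  0.006]), array([-0.0015, -0.0008,  0.0012]))
(-0.06, -0.03) 143 y mid 0.0016 top z 0.0743
(-0.03, 0) 142 y mid 0.0005 top z 0.0784
(0, 0.03) 202 y mid 0.0007 top z 0.0841
(0.04, 0.06) 99 y mid -0.0018 top z 0.0891
(0.06, 0.09) 160 y mid 0.0007 top z 0.1347
(0.09, 0.12) 14 y mid -0.0133 top z 0.1153
275 [ 0.4965 -0.4112  0.0405]
295 [ 0.4965 -0.411   0.0798]
625 [ 0.502  -0.401   0.1153]
```

The bottle is upright again and moved only about 6 mm, against the 30 mm limit. The cylinder is undisturbed. I'll finish the swing and lift off.

Emit:
apply_moves(targets=[{"delta_pos": [-0.003, 0.096, 0.003], "rotation": [0.0196, 0, 0.0196], "claw": 85}, {"delta_pos": [-0.012, 0.19, 0.012], "rotation": [0.0393, 0, 0.0393], "claw": 85}, {"delta_pos": [-0.026, 0.284, 0.026], "rotation": [0.0589, 0, 0.0589], "claw": 85}, {"delta_pos": [-0.047, 0.375, 0.047], "rotation": [0.0786, 0, 0.0786], "claw": 85}, {"delta_pos": [-0.073, 0.463, 0.073], "rotation": [0.0982, 0, 0.0982], "claw": 85}, {"delta_pos": [-0.104, 0.548, 0.104], "rotation": [0.1179, 0, 0.1179], "claw": 85}, {"delta_pos": [-0.104, 0.548, 0.104], "rotation": [0.1179, 0, 0.1179], "claw": 85}])

```text
clock: 12.13
tool_pos: [0.6033, -0.1331, 0.1828]
orientation: [0.403, 0.837, 0.351, -0.119]
wrist_force: [0.6, 0.5, 0.5]
opening: 0.994
finger_force: 0.0
```

Emit:
apply_moves(targets=[{"delta_pos": [-0.003, 0.096, 0.003], "rotation": [0.0196, 0, 0.0196], "claw": 85}, {"delta_pos": [-0.012, 0.19, 0.012], "rotation": [0.0393, 0, 0.0393], "claw": 85}, {"delta_pos": [-0.026, 0.284, 0.026], "rotation": [0.0589, 0, 0.0589], "claw": 85}, {"delta_pos": [-0.047, 0.375, 0.047], "rotation": [0.0786, 0, 0.0786], "claw": 85}, {"delta_pos": [-0.073, 0.463, 0.073], "rotation": [0.0982, 0, 0.0982], "claw": 85}, {"delta_pos": [-0.104, 0.548, 0.104], "rotation": [0.1179, 0, 0.1179], "claw": 85}, {"delta_pos": [-0.104, 0.548, 0.104], "rotation": [0.1179, 0, 0.1179], "claw": 85}])

```text
clock: 12.72
tool_pos: [0.6519, -0.1087, 0.1946]
orientation: [0.521, 0.798, 0.165, -0.255]
wrist_force: [-0.2, -0.2, -0.6]
opening: 0.993
finger_force: 0.0
```

```bash
python3 -c "
from k4 import *
rest();print(delta(*swing(90,.176)))
from look import *
axis()
s=bot.read_state();r=R.from_quat(s['orientation']);print(r.inv().apply([0,0,1]).round(3))
x,e=ik(s['tool_pos']+[0,0,.1],r.as_matrix()[:,2],s['qpos'][:5]);print(e.round(3),x.round(2))
"
```

```text
t 12.72 rest xyz [0.165  0.0002 0.1946] lean 35.33 toolz [-0.578 -0.006 -0.816] tooly [-0.007  1.    -0.003] F [ 0.08 -0.3  -0.64] op 0.993 ff 0.0 q [-0.44  0.72  0.4   1.75  0.39  0.62]
(array([ 0.01 , -0.002, -0.034]), array([-0.0021, -0.0019,  0.0014]))
(-0.06, -0.03) 143 y mid 0.0017 top z 0.0735
(-0.03, 0) 140 y mid 0.0005 top z 0.0782
(0, 0.03) 165 y mid -0.0005 top z 0.0836
(0.04, 0.06) 97 y mid -0.0018 top z 0.0893
(0.06, 0.09) 140 y mid -0.0026 top z 0.0934
(0.09, 0.12) 67 y mid -0.0033 top z 0.1181
[ 0.578  0.002 -0.816]
0.0 [-0.44  0.63  0.47  1.9   0.39]
```

Straddling from above now; lifting straight up 12 cm.

Emit:
apply_moves(targets=[{"delta_pos": [0.1, 0, -0.14], "rotation": [0, 0, 0], "claw": 85}, {"delta_pos": [0.23, 0, -0.32], "rotation": [0, 0, 0], "claw": 85}, {"delta_pos": [0.35, 0, -0.49], "rotation": [0, 0, 0], "claw": 85}, {"delta_pos": [0.46, 0, -0.65], "rotation": [0, 0, 0], "claw": 85}, {"delta_pos": [0.58, 0, -0.82], "rotation": [0, 0, 0], "claw": 85}, {"delta_pos": [0.7, 0, -0.98], "rotation": [0, 0, 0], "claw": 85}, {"delta_pos": [0.7, 0, -0.98], "rotation": [0, 0, 0], "claw": 85}, {"delta_pos": [0.7, 0, -0.98], "rotation": [0, 0, 0], "claw": 85}])

```text
clock: 13.43
tool_pos: [0.6511, -0.1092, 0.3182]
orientation: [0.521, 0.799, 0.166, -0.251]
wrist_force: [0.2, -0.0, -0.9]
opening: 0.999
finger_force: 0.0
```

```bash
python3 -c "
from k4 import *
rest()
from look import *
d=axis();P=cloud(d);q=(P-O)@W
hsv=cv2.cvtColor(d['img'],cv2.COLOR_RGB2HSV)
m=(hsv[...,2]>100)&(hsv[...,1]<80)&(abs(q[...,1])<.04)&(q[...,2]>.045)&(q[...,2]<.13)
p_=q[m];print('x range',np.percentile(p_[:,0],[1,99]).round(3))
f=m|((hsv[...,2]>60)&(hsv[...,1]<80)&(abs(q[...,1])<.045)&(q[...,2]>.012)&(q[...,2]<.09)&(q[...,0]<-.06))
k=f&(q[...,0]<-.06);print('foot x,z',q[k].min(0).round(3),q[k].max(0).round(3),k.sum())
a=P[(np.hypot(P[...,0]-.513,P[...,1]+.388)<.05)&(P[...,2]>.03)];print('bottle',a.min(0).round(3),a.max(0).round(3))
a=P[(abs(P[...,0]-.678)<.06)&(abs(P[...,1]+.292)<.05)&(P[...,2]>.015)&(P[...,2]<.05)];print('boss',a.min(0).round(3),a.max(0).round(3)) if len(a) else 0
"
```

```text
t 13.43 rest xyz [ 0.1652 -0.0007  0.3182] lean 35.05 toolz [-0.574  0.    -0.819] tooly [-0.006  1.     0.004] F [ 0.09  0.14 -0.93] op 0.999 ff 0.0 q [-0.44  0.65  0.54  1.94  0.39  0.62]
(-0.06, -0.03) 142 y mid 0.0015 top z 0.0731
(-0.03, 0) 141 y mid 0.0006 top z 0.0794
(0, 0.03) 176 y mid -0.0005 top z 0.0836
(0.04, 0.06) 95 y mid -0.0016 top z 0.0897
(0.06, 0.09) 146 y mid -0.0031 top z 0.094
(0.09, 0.12) 82 y mid -0.0038 top z 0.0996
x range [-0.109  0.716]
foot x,z [-0.397 -0.038  0.012] [-0.06   0.044  0.085] 417
bottle [ 0.477 -0.415  0.03 ] [ 0.54  -0.356  0.174]
```

```bash
python3 -c "
from plant import bot
print(bot.hand_in())"
```

```text
the job is handed in; nothing more can be done
None
```

The job is handed in: the tall cylinder was eased over the stop and lies in the V-notch at about 80° of lean, foot at the stop and hand clear, but the wrist nudged the wash bottle about 6 mm (limit 30 mm); no verdict came back.

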